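# Hold the incubator hood just below its balance point

## Task

I am about to change the dishes in the warm incubating shaker. Take its clear hood by the blue front pull and raise it smoothly past its balance point, so that you feel the spring take over, then ease it back until it hangs a few degrees below the balance point and keep holding it there: low enough to keep the warm air in, and sure to close by itself when I ask you to let go. Do not let it fly open or fall, disturb nothing else on the bench, and finish while still holding the hood.

Things in the scene. Friction and masses are not known exactly. Their poses are not given: they have to be found in the camera images.
- incubator: Incubating shaker: fixed white box 300 (x) by 280 (y) by 120 mm high, navy control panel on its front. Origin: centre of its underside, on the bench. Its -x side is the front, where the hood's pull is; y runs across, along the hinge and front edge. Turned up to 0.35 rad either way.
- hood (a joint): Opening angle of the clear hood on its rear hinge, rad: 0 closed (the start), 1.2 fully open. Its spring balances it at 0.60 (34 degrees): let go below that it falls shut, above it flies open; it stays nowhere by itself. Force felt at the pull: 2.2 N down at 0, 0.6 N down at 0.48, none at 0.60, 0.6 N up at 0.70, 2.6 N up at 1.0. Past it: 0.65 or more; a few degrees below: about 0.53.
- hood_grip (a point): Grip point of the blue pull on the middle of the hood's front edge; 130 mm above the bench when closed. Pull: 60 mm long forward, 30 mm wide (along y), 18 mm thick, free all round; the point lies 33 mm ahead of the grey edge and the box's front. Pinch its width from above; it can turn between the pads. The clear top is 68 mm higher, 112 mm farther back.
- hood_hinge (a point): Middle of the hinge axis (along the incubator's y), fixed: 135 mm behind (+x of) its centre, 125 mm above the bench. When closed the grip point is 318 mm ahead of it (-x) and 5 mm above it; it circles about it in an upright plane, and its height above the bench is 276 mm at 0.48 rad, 293 at 0.54, 309 at balance (0.60), 329 at 0.68.
- dishes: Stack of three petri dishes, 95 mm across, 48 mm high, waiting in front of the incubator's +y corner. Loose; leave it alone. Origin: centre of its underside.
- tipbox: Navy pipette tip box with cream lid, 85 by 120 by 70 mm. Loose; leave it alone. Origin: centre of its underside.
- tuberack: Pink rack with blue-capped tubes, 100 by 200 by 86 mm. Loose; leave it alone. Origin: centre of its underside.
- burner: Steel Bunsen burner, foot 92 mm across, 150 mm high. Loose; leave it alone. Origin: centre of its underside.
- pump: Pump bottle of green hand wash, 72 mm across, 193 mm high. Loose; leave it alone. Origin: centre of its underside.
- beaker: Empty glass beaker, 70 mm across, 95 mm high. Loose; leave it alone. Origin: centre of its underside.
- flask: Stoppered conical flask, 80 mm across, 140 mm high. Loose; leave it alone. Origin: centre of its underside.

How it is judged:
On the way:
1. the hood, held by the fingers, has been raised past its balance point (0.64 rad or more) (value of joint hood above 0.64 rad and contact force between hood and the fingers above 0.2 N), for 0.1 s.
At the end, for the whole second after the job is handed in: After having been raised past 0.64 rad, the hood is held still by the robot's fingers between 0.46 and 0.585 rad open (1 to 8 degrees below its balance point at 0.60), nothing else propping it, and no other thing has moved by 30 mm (value of joint hood between 0.46 and 0.585 rad and velocity of joint hood between -0.05 and 0.05 rad/s and contact force between hood and the fingers above 0.2 N and contact force between hood and dishes below 0.1 N and contact force between hood and tipbox below 0.1 N and contact force between hood and tuberack below 0.1 N and contact force between hood and burner below 0.1 N and contact force between hood and pump below 0.1 N and contact force between hood and beaker below 0.1 N and contact force between hood and flask below 0.1 N and distance of each of dishes, tipbox, tuberack, burner, pump, beaker, flask from where it was at the start of the episode below 0.03 m); the arm keeps its last pose, push and grip.
It fails at once if the hood gets away and flies open (beyond 0.95 rad) (value of joint hood above 0.95 rad).
It fails at once if the hood is thrown up or falls (faster than 1.5 rad/s) (velocity of joint hood above 1.5 rad/s or velocity of joint hood below -1.5 rad/s).
It fails at once if something else on the bench is knocked over or moved by 30 mm (distance of any of dishes, tipbox, tuberack, burner, pump, beaker, flask from where it was at the start of the episode above 0.03 m or angle between any of dishes, tipbox, tuberack, burner, pump, beaker, flask's own z axis and vertical above 0.5 rad).
It also fails if it takes over 35 s, if anything falls off the work surface, if the arm or the gripper's body presses on something with over 40 N, if the wrist force passes 120 N, or if a joint passes its speed limit or range.

## Robot

A 6-joint arm with a two-finger parallel gripper is mounted at the origin on the work surface. World frame = base frame: x ahead of the robot, y to its left, z up, the work surface at z = 0. Lengths are in m, angles in rad, forces in N, time in s.
With the tool pointing down it reaches from about 0.35 to 0.775 m from the base axis. Payload 7.3 kg.
Tool frame: the origin (TCP) lies midway between the tips of the shut fingers; the grasp point (between the pads) lies 19 mm behind it; z points along the fingers, y is the line along which they close (so a half turn about z gives the same grasp; the last joint's range is limited). The gripper opens to 92 mm and grips with 3 to 60 N. Pads are 19 mm wide; open, the fingers measure 130 mm over their backs; the gripper's body (75 mm by 190 mm) begins 47 mm behind the grasp point.
Start: joints at [1.132, 0.342, 1.524, -0, 1.275, -0.146], TCP at [0.152, 0.503, 0.194] pointing down, gripper open.
Joint ranges: [-2.53, 2.53], [-0.77, 2.02], [0.04, 2.7], [-1, 4.14], [0.28, 2.66], [-3.11, 3.11]. Speed limits (rad/s): [2.57, 2.57, 3.14, 3.14, 3.14, 3.14].

## Interface

Orientations are given as [roll, pitch, yaw] about the fixed x, y, z axes, in that order (R = Rz(yaw) Ry(pitch) Rx(roll)).
In Python, from cell import robot, read_camera, camera_params, nets gives the robot as it stands. The module is installed in compiled form; this text tells all that it offers.
- The arm moves only by the tool step_arm, never from a script. Its argument "steps" is a list of rows, each an object of numbers: "x", "y", "z": the shift along the tool's x, y, z as a fraction of full scale; "rx", "ry", "rz": the turn, a rotation vector about the tool's x, y, z as a fraction of full scale; "claw": the opening, from -1 (shut) to 1 (fully open). In form: [{"x": .., "y": .., "z": .., "rx": .., "ry": .., "rz": .., "claw": ..}, ...]. A call has 1 to 12 rows; each row is the pose to reach, as a shift and turn from the pose commanded when the call began, along the tool's axes at that moment; what a row does not reach only later rows make up. Full scale, the value 1, is 750 mm for a shift and pi/4 rad for a turn. A row lasts 1/12 s, in which the tool goes at most 41.7 mm and 7.16 degrees, less where a joint would pass 70% of its speed; a pose out of reach is approached as far as the arm can. A call with a number of a shift or a turn outside -1 to 1 is refused whole. A call with a gripper value outside its range is refused whole. The fingers move at their own pace and stop on an object; "squeeze" is the grip in N (left out, the last holds). Time passes only in rows, so rows that repeat a pose let the fingers close. It gives the time, the measured TCP pose, the force, the opening and the grip force at its end, in the units of the state.
- robot.observe(): the state, without advancing time (a new reading comes with each control period).
- read_camera(name): name is "scene" or "top" or "wrist"; returns (picture, depth): 400x640x3 uint8, blue, green, red; 400x640 float32, m along the optical axis (not along the pixel's ray), 0 where there is no reading.
- camera_params(name): a dict with "fx", "fy", "cx", "cy" (pixels), "R" (3x3) and "t" (3): a world point X has camera coordinates R X + t; the wrist camera has in their place "hand_eye" (4x4, takes a point from camera to tool coordinates, whose origin is the TCP and whose axes are the flange's). Camera axes: x right, y down, z forward; pixel columns grow to the right and rows downward; lengths in m; the calibration is good to about 2 mm. The wrist camera is an equidistant fisheye: a pixel r from the principal point sees the ray r / f radians off the axis. A picture is of the moment at which its call begins: read the wrist's pose just before it. camera_params takes no time and is no camera call.
- robot.hand_in(): hands the job in; it is judged then, once.
Trained networks look in the newest picture that a camera, given by its name, has taken for a name from the list of things; names that differ only in an ending like _2 or _b are one class to them, and where a whole thing is asked for, a point or a joint stands for the part that bears it (a point fixed in the world has none). Each returns a list of dicts, best first, with "conf" (0 to 1); they miss things now and then, are a little off and sometimes report something else, mostly with a low value. They report only what shows in the picture. A call takes as long as a camera call.
- nets.masks_of(camera, query): "region" (400x640 bool, what is visible of it) and "box" ([left, top, right, bottom] in pixels, round what is visible of it).
- nets.landmark_of(camera, query): "pixel" ([row, column] in pixels: a listed point, or the origin of a listed thing).
The state is a dict: "time": time; "qpos": joint angles; "qvel": joint speeds; "joint_efforts": joint torques, N m; "tool_pos": TCP position; "tool_rot": TCP orientation; "contact_force": force on the tool from outside, world axes, zero at the start; "torque": the same for the moment, N m; "opening": finger opening in m; "grip_force": force on a finger pad.
Only numpy, scipy, OpenCV 4.12 (cv2) and the standard library are available. Lean on these libraries where they do the work, as an engineer would, in place of code of your own. Each camera call takes 0.05 s, during which the arm holds its last target. There are 200 camera calls.

## Working session

There is one attempt and no reset: what is moved stays moved. The work goes in short steps, Python scripts to look and compute and a tool call to move; the robot and the scene stay as the last step left them, time stands still between calls to the robot, and variables do not carry over. Pictures are saved under pics/ and viewed, at most 10 in all, crops included, and the job is handed in when it is done.

Besides the shell and the picture viewer there is one more tool, called after "Call:" by a JSON object that holds its "op" and its "data". step_arm: Moves the arm, as the interface text tells. Its arguments: {"type":"object","properties":{"steps":{"type":"array","items":{"type":"object","properties":{"x":{"type":"number","minimum":-1,"maximum":1},"y":{"type":"number","minimum":-1,"maximum":1},"z":{"type":"number","minimum":-1,"maximum":1},"rx":{"type":"number","minimum":-1,"maximum":1},"ry":{"type":"number","minimum":-1,"maximum":1},"rz":{"type":"number","minimum":-1,"maximum":1},"claw":{"type":"number"}}}},"squeeze":{"type":"number"}},"required":["steps"]}

```bash
mkdir -p pics; cat > h.py <<'E'
import numpy as np, cv2
from cell import robot, read_camera, camera_params, nets
from scipy.spatial.transform import Rotation as Ro
def pt(cam,d,r,c,w=2):
    p=camera_params(cam); r,c=int(round(r)),int(round(c))
    a=d[max(r-w,0):r+w+1,max(c-w,0):c+w+1]; a=a[a>0]
    if not len(a): return None
    z=np.median(a)
    X=np.array([(c-p['cx'])/p['fx']*z,(r-p['cy'])/p['fy']*z,z])
    return np.array(p['R']).T@(X-np.array(p['t']))
def cloud(cam,d,m):
    p=camera_params(cam); r,c=np.nonzero(m&(d>0)); z=d[r,c]
    X=np.stack([(c-p['cx'])/p['fx']*z,(r-p['cy'])/p['fy']*z,z],1)
    return (X-np.array(p['t']))@np.array(p['R'])
E
python3 - <<'E'
from h import *
np.set_printoptions(precision=3,suppress=True)
s=robot.observe(); print({k:np.round(v,3) for k,v in s.items()})
for cam in ['top','scene']:
    im,d=read_camera(cam); cv2.imwrite(f'pics/{cam}0.png',im)
    for q in ['hood_grip','hood_hinge','incubator','dishes','tipbox','tuberack','burner','pump','beaker','flask']:
        l=nets.landmark_of(cam,q)[:2]
        for a in l: print(cam,q,round(a['conf'],2),np.round(a['pixel'],1),pt(cam,d,*a['pixel']))
    m=nets.masks_of(cam,'incubator')
    if m:
        P=cloud(cam,d,m[0]['region']); P=P[(P[:,2]>.09)]
        print('inc',m[0]['conf'],m[0]['box'],P.min(0),P.max(0))
    # blue pull by colour
    hsv=cv2.cvtColor(im,cv2.COLOR_BGR2HSV)
    b=((hsv[...,0]>95)&(hsv[...,0]<125)&(hsv[...,1]>130)&(hsv[...,2]>100)).astype(np.uint8)
    n,_,st,ce=cv2.connectedComponentsWithStats(b)
    for i in range(1,n):
        if st[i,4]>30:
            P=cloud(cam,d,_==i); print('blue',st[i],ce[i],np.median(P,0) if len(P) else None)
E
```

```text
{'time': np.float64(0.0), 'qpos': array([ 1.132,  0.343,  1.525, -0.   ,  1.275, -0.146]), 'qvel': array([-0.001, -0.001, -0.002, -0.001, -0.002, -0.002]), 'joint_efforts': array([  0.001, -43.125, -24.422,   0.072,   0.056,  -0.   ]), 'tool_pos': array([0.151, 0.502, 0.193]), 'tool_rot': array([-3.14 , -0.   ,  2.849]), 'contact_force': array([-1.244,  0.189,  0.042]), 'torque': array([0.022, 0.034, 0.026]), 'grip_force': np.float64(0.0), 'opening': np.float64(0.092)}
top hood_grip 0.98 [228.2 282.7] [0.507 0.09  0.138]
top hood_grip 0.48 [186.3 208.2] [0.657 0.381 0.085]
top hood_hinge 0.63 [147.3 313. ] [ 0.804 -0.01   0.138]
top hood_hinge 0.15 [257.8 214. ] [0.389 0.352 0.063]
top dishes 0.8 [232.2 244.2] [0.488 0.246 0.048]
top tipbox 0.76 [185.1 413.3] [ 0.682 -0.392  0.069]
top tuberack 0.56 [185.6 205.2] [0.657 0.392 0.086]
top burner 0.83 [214.8 450.6] [ 0.574 -0.548  0.033]
top burner 0.16 [257.1 216.7] [0.391 0.345 0.048]
top pump 0.61 [229.6 180.1] [0.49  0.465 0.117]
top beaker 0.63 [231.2 404.9] [ 0.508 -0.376  0.008]
top flask 0.8 [257.6 216.9] [0.388 0.344 0.051]
inc
[... 1272 characters left out ...]
 [190.7 442.5] [0.407 0.363 0.03 ]
inc 0.58 [254.3, 159.8, 396.1, 296.0] [ 0.482 -0.14   0.09 ] [0.866 0.22  0.205]
blue [341 166  29  22 291] [357.107 175.948] [0.532 0.096 0.14 ]
blue [442 241  13  12 119] [447.782 246.361] [0.654 0.391 0.085]
blue [459 246  14  12 118] [465.525 251.331] [0.655 0.44  0.086]
blue [422 250  12  12 110] [427.918 255.527] [0.701 0.341 0.086]
blue [477 251  14  13 133] [483.564 256.632] [0.656 0.488 0.086]
blue [440 255  12  12 111] [445.694 260.694] [0.702 0.39  0.086]
blue [476 266  14  12 123] [482.415 271.447] [0.704 0.486 0.086]
blue [477 352  19  21 284] [485.722 361.905] [0.961 0.48  0.155]
blue [558 378  20  21 320] [567.497 388.109] [0.961 0.64  0.155]
```

```bash
python3 - <<'E'
from h import *
np.set_printoptions(precision=4,suppress=True)
for cam in ['top','scene']:
    im,d=read_camera(cam)
    g=nets.landmark_of(cam,'hood_grip')[0]['pixel']
    r,c=[int(v) for v in g]
    mk=np.zeros(d.shape,bool); mk[r-40:r+40,c-50:c+50]=1
    hsv=cv2.cvtColor(im,cv2.COLOR_BGR2HSV)
    b=(hsv[...,0]>95)&(hsv[...,0]<125)&(hsv[...,1]>130)&(hsv[...,2]>100)&mk
    P=cloud(cam,d,b); P=P[(P[:,2]>.13)&(P[:,2]<.15)]
    # axis direction u (front -> hinge) for yaw
    yaw=-.334; u=np.array([np.cos(yaw),np.sin(yaw)]); v=np.array([-u[1],u[0]])
    (ctr,sz,an)=cv2.minAreaRect(P[:,:2].astype(np.float32))
    print(cam,len(P),'rect',ctr,sz,an,'z',np.median(P[:,2]))
    print(' along',np.percentile(P[:,:2]@u,[0,5,50,95,100]),'across',np.percentile(P[:,:2]@v,[0,5,50,95,100]))
    # box/hood edges: points above 0.1 in incubator area
    m=nets.masks_of(cam,'hood'); print([ (round(a['conf'],2),np.round(a['box'])) for a in m[:2]])
    cv2.imwrite(f'pics/{cam}c.png',cv2.resize(im[90:390,150:500] if cam=='top' else im[120:320,150:500],None,fx=2,fy=2))
print(camera_params('wrist')['hand_eye'])
E
```

```text
top 263 rect (0.5171411633491516, 0.09471230208873749) (0.08449171483516693, 0.0772162675857544) 70.81632995605469 z 0.14033520111573183
 along [0.4189 0.4248 0.4745 0.4941 0.4961] across [0.2167 0.2261 0.259  0.2925 0.3012]
[(0.77, array([250., 136., 346., 237.])), (0.71, array([246., 132., 348., 237.]))]
scene 283 rect (0.5191235542297363, 0.09528806805610657) (0.08811844140291214, 0.07770844548940659) 69.48194122314453 z 0.14036738883552866
 along [0.4206 0.4269 0.4787 0.4962 0.4985] across [0.2156 0.2244 0.262  0.2951 0.3037]
[(0.89, array([258., 158., 393., 276.]))]
[[-0.0001 -0.9655 -0.2604  0.0701]
 [ 1.     -0.0001  0.      0.0001]
 [-0.     -0.2604  0.9655 -0.1908]
 [ 0.      0.      0.      1.    ]]
```

View pics/topc.png

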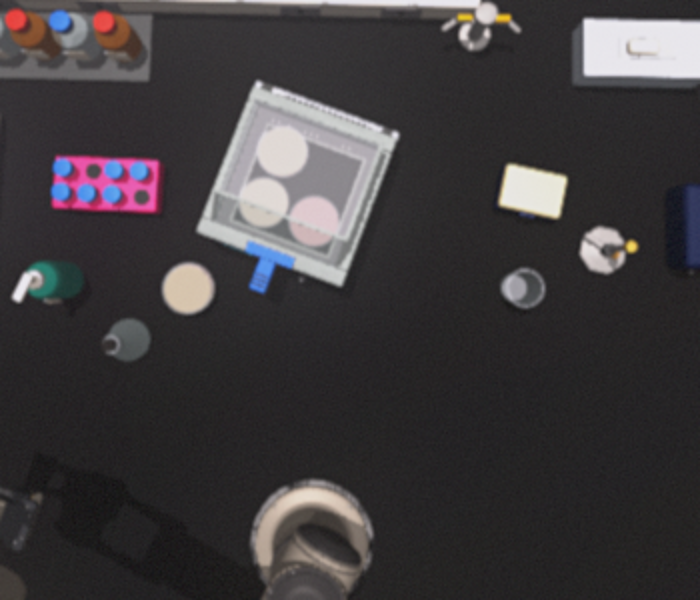

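```bash
python3 - <<'E'
from h import *
np.set_printoptions(precision=4,suppress=True)
A=[];H=[]
for cam in ['top','scene']:
    im,d=read_camera(cam)
    g=nets.landmark_of(cam,'hood_grip')[0]['pixel']; h=nets.landmark_of(cam,'hood_hinge')[0]['pixel']
    print(cam,pt(cam,d,*g),pt(cam,d,*h))
    r,c=[int(v) for v in g]
    mk=np.zeros(d.shape,bool); mk[r-40:r+40,c-50:c+50]=1
    hsv=cv2.cvtColor(im,cv2.COLOR_BGR2HSV)
    b=(hsv[...,0]>95)&(hsv[...,0]<125)&(hsv[...,1]>130)&(hsv[...,2]>100)&mk
    P=cloud(cam,d,b); P=P[(P[:,2]>.13)&(P[:,2]<.15)]
    for yaw in [-.334,-.35]:
        u=np.array([np.cos(yaw),np.sin(yaw)]); v=np.array([-u[1],u[0]])
        a=P[:,:2]@u; w=P[:,:2]@v; s=a<a.min()+.04; t=a>a.max()-.02
        f=np.polyfit(a[s],w[s],1)
        print(yaw,'narrow: n',s.sum(),'across mid',(w[s].min()+w[s].max())/2,w[s].mean(),'slope',f[0],'bar mid',(w[t].min()+w[t].max())/2,'tip',a.min(),'width',np.ptp(w[s]))
        gp=u*(a.min()+.027)+v*w[s].mean(); print('  grip',gp)
s=robot.observe(); print(s['tool_pos'],s['tool_rot'],s['time'])
E
```

```text
top [0.514  0.086  0.1397] [ 0.8084 -0.0097  0.1329]
-0.334 narrow: n 94 across mid 0.2594569873082264 0.25894921478415556 slope -0.00659945761191377 bar mid 0.2588468078540485 tip 0.4189342234253824 width 0.030120185225571805
  grip [0.5062 0.0985]
-0.35 narrow: n 95 across mid 0.2664096241404741 0.26601478568383335 slope 0.011624790340012103 bar mid 0.2665949571849717 tip 0.41486105653094385 width 0.030240265999131044
  grip [0.5063 0.0984]
scene [0.5076 0.0901 0.139 ] [ 0.7994 -0.0115  0.1379]
-0.334 narrow: n 89 across mid 0.2609952160551091 0.2622524987338186 slope 0.017508175099482055 bar mid 0.2597421424314718 tip 0.4187787797006364 width 0.02896125249242254
  grip [0.5071 0.1016]
-0.35 narrow: n 89 across mid 0.26799046538378 0.26924916370506985 slope 0.024694255160593766 bar mid 0.2674457581472371 tip 0.41443309597974737 width 0.02886205252283275
  grip [0.507  0.1016]
[0.1515 0.5027 0.1941] [3.1414 0.     2.8488] 1.8
```

Call:
{"op": "step_arm", "data": {"steps": [{"z":-0.05},{"z":-0.088},{"x":-0.609,"y":-0.378,"z":-0.088,"rz":0.06,"claw":1},{"x":-0.609,"y":-0.378,"z":-0.088,"rz":0.06},{"x":-0.609,"y":-0.378,"z":-0.088,"rz":0.06},{"x":-0.609,"y":-0.378,"z":-0.088,"rz":0.06},{"x":-0.609,"y":-0.378,"z":-0.088,"rz":0.06},{"x":-0.609,"y":-0.378,"z":-0.088,"rz":0.06},{"x":-0.609,"y":-0.378,"z":-0.088,"rz":0.06},{"x":-0.609,"y":-0.378,"z":-0.088,"rz":0.06},{"x":-0.609,"y":-0.378,"z":-0.088,"rz":0.06},{"x":-0.609,"y":-0.378,"z":-0.088,"rz":0.06}], "squeeze": 25}}

```text
$.steps[0]: bad value
```

Call:
{"op": "step_arm", "data": {"steps": [{"x":0,"y":0,"z":-0.05,"rx":0,"ry":0,"rz":0,"claw":1},{"x":0,"y":0,"z":-0.088,"rx":0,"ry":0,"rz":0,"claw":1},{"x":-0.609,"y":-0.378,"z":-0.088,"rx":0,"ry":0,"rz":0.06,"claw":1},{"x":-0.609,"y":-0.378,"z":-0.088,"rx":0,"ry":0,"rz":0.06,"claw":1},{"x":-0.609,"y":-0.378,"z":-0.088,"rx":0,"ry":0,"rz":0.06,"claw":1},{"x":-0.609,"y":-0.378,"z":-0.088,"rx":0,"ry":0,"rz":0.06,"claw":1},{"x":-0.609,"y":-0.378,"z":-0.088,"rx":0,"ry":0,"rz":0.06,"claw":1},{"x":-0.609,"y":-0.378,"z":-0.088,"rx":0,"ry":0,"rz":0.06,"claw":1},{"x":-0.609,"y":-0.378,"z":-0.088,"rx":0,"ry":0,"rz":0.06,"claw":1},{"x":-0.609,"y":-0.378,"z":-0.088,"rx":0,"ry":0,"rz":0.06,"claw":1},{"x":-0.609,"y":-0.378,"z":-0.088,"rx":0,"ry":0,"rz":0.06,"claw":1},{"x":-0.609,"y":-0.378,"z":-0.088,"rx":0,"ry":0,"rz":0.06,"claw":1}], "squeeze": 25}}

```text
time: 2.8
tool_pos: [0.4281, 0.1883, 0.2604]
tool_rot: [3.141, 0.001, 2.802]
contact_force: [0.1, 1.6, 0.4]
opening: 0.0918
grip_force: 0.0
```

Call:
{"op": "step_arm", "data": {"steps": [{"x":-0.139,"y":-0.077,"z":0,"rx":0,"ry":0,"rz":0,"claw":1},{"x":-0.139,"y":-0.077,"z":0,"rx":0,"ry":0,"rz":0,"claw":1},{"x":-0.139,"y":-0.077,"z":0,"rx":0,"ry":0,"rz":0,"claw":1},{"x":-0.139,"y":-0.077,"z":0,"rx":0,"ry":0,"rz":0,"claw":1},{"x":-0.139,"y":-0.077,"z":0,"rx":0,"ry":0,"rz":0,"claw":1}]}}

```text
time: 3.22
tool_pos: [0.5067, 0.0995, 0.2595]
tool_rot: [-3.141, -0.001, 2.798]
contact_force: [0.8, 0.2, -0.2]
opening: 0.0917
grip_force: 0.0
```

```bash
python3 - <<'E'
from h import *
np.set_printoptions(precision=4,suppress=True)
s=robot.observe(); im,d=read_camera('wrist')
p=camera_params('wrist'); print({k:v for k,v in p.items() if k!='hand_eye'})
T=np.array(p['hand_eye']); R=Ro.from_euler('xyz',s['tool_rot']).as_matrix()
print(s['tool_pos'],s['tool_rot'])
def w(r,c,z=.139):
    dx,dy=c-p['cx'],r-p['cy']; q=np.hypot(dx,dy); th=q/p['fx']
    ray=np.array([dx/q*np.sin(th),dy/q*np.sin(th),np.cos(th)])
    D=R@(T[:3,:3]@ray); o=R@T[:3,3]+s['tool_pos']; return o+D*(z-o[2])/D[2]
for a in nets.landmark_of('wrist','hood_grip')[:2]: print(a['conf'],a['pixel'],w(*a['pixel']))
hsv=cv2.cvtColor(im,cv2.COLOR_BGR2HSV)
b=((hsv[...,0]>95)&(hsv[...,0]<125)&(hsv[...,1]>130)&(hsv[...,2]>100)).astype(np.uint8)
n,l,st,ce=cv2.connectedComponentsWithStats(b)
i=1+np.argmax(st[1:,4]); print(st[i])
P=np.array([w(r,c,.139) for r,c in zip(*np.nonzero(l==i))])
yaw=-.34; u=np.array([np.cos(yaw),np.sin(yaw)]); v=np.array([-u[1],u[0]])
a=P[:,:2]@u; x=P[:,:2]@v; k=a<a.min()+.05
f=np.polyfit(a[k],x[k],1);print('tip',a.min(),'across',x[k].min(),x[k].max(),x[k].mean(),'slope',f[0]); print('grip',u*(a.min()+.027)+v*x[k].mean())
cv2.imwrite('pics/w1.png',im)
E
```

```text
{'fx': 309.70691628693146, 'fy': 309.70691628693146, 'cx': 317.15881716116223, 'cy': 203.11127165763887}
[0.5067 0.0995 0.2595] [-3.1414 -0.0011  2.7982]
0.92 [184.4, 314.3] [0.5    0.0988 0.139 ]
[ 274  162   85   75 2978]
tip 0.4151703722669061 across 0.24640689591598153 0.2761768605243921 0.2615617125018802 slope 0.008006203731611313
grip [0.5041 0.0991]
```

View pics/w1.png

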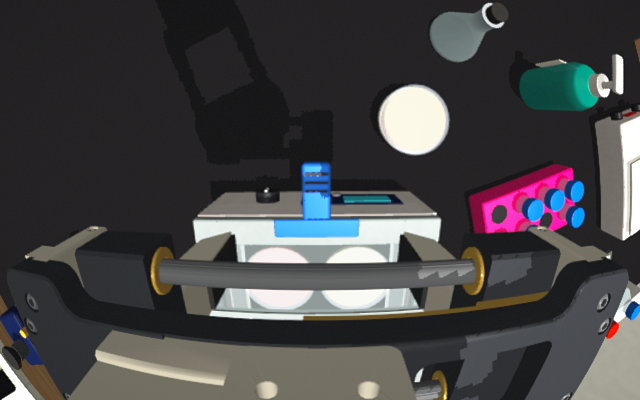

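Call:
{"op": "step_arm", "data": {"steps": [{"x":0.002,"y":0,"z":0.05,"rx":0,"ry":0,"rz":0,"claw":1},{"x":0.002,"y":0,"z":0.09,"rx":0,"ry":0,"rz":0,"claw":1},{"x":0.002,"y":0,"z":0.13,"rx":0,"ry":0,"rz":0,"claw":1},{"x":0.002,"y":0,"z":0.165,"rx":0,"ry":0,"rz":0,"claw":1},{"x":0.002,"y":0,"z":0.19,"rx":0,"ry":0,"rz":0,"claw":1},{"x":0.002,"y":0,"z":0.197,"rx":0,"ry":0,"rz":0,"claw":1},{"x":0.002,"y":0,"z":0.197,"rx":0,"ry":0,"rz":0,"claw":1},{"x":0.002,"y":0,"z":0.197,"rx":0,"ry":0,"rz":0,"claw":1}]}}

```text
time: 3.98
tool_pos: [0.5049, 0.1023, 0.1135]
tool_rot: [3.141, 0.001, 2.803]
contact_force: [-0.6, -0.4, 0.2]
opening: 0.092
grip_force: 0.0
```

Call:
{"op": "step_arm", "data": {"steps": [{"x":0,"y":0,"z":0,"rx":0,"ry":0,"rz":0,"claw":-1},{"x":0,"y":0,"z":0,"rx":0,"ry":0,"rz":0,"claw":-1},{"x":0,"y":0,"z":0,"rx":0,"ry":0,"rz":0,"claw":-1},{"x":0,"y":0,"z":0,"rx":0,"ry":0,"rz":0,"claw":-1},{"x":0,"y":0,"z":0,"rx":0,"ry":0,"rz":0,"claw":-1},{"x":0,"y":0,"z":0,"rx":0,"ry":0,"rz":0,"claw":-1},{"x":0,"y":0,"z":0,"rx":0,"ry":0,"rz":0,"claw":-1},{"x":0,"y":0,"z":0,"rx":0,"ry":0,"rz":0,"claw":-1}], "squeeze": 25}}

```text
time: 4.65
tool_pos: [0.5047, 0.1014, 0.1124]
tool_rot: [3.141, -0.0, 2.802]
contact_force: [-0.1, -0.1, 0.6]
opening: 0.0436
grip_force: 0.0
```

Call:
{"op": "step_arm", "data": {"steps": [{"x":0,"y":0,"z":0,"rx":0,"ry":0,"rz":0,"claw":-1},{"x":0,"y":0,"z":0,"rx":0,"ry":0,"rz":0,"claw":-1},{"x":0,"y":0,"z":0,"rx":0,"ry":0,"rz":0,"claw":-1},{"x":0,"y":0,"z":0,"rx":0,"ry":0,"rz":0,"claw":-1},{"x":0,"y":0,"z":0,"rx":0,"ry":0,"rz":0,"claw":-1},{"x":0,"y":0,"z":0,"rx":0,"ry":0,"rz":0,"claw":-1}]}}

```text
time: 5.15
tool_pos: [0.5047, 0.1014, 0.1123]
tool_rot: [3.142, -0.0, 2.802]
contact_force: [0.1, -0.9, 0.0]
opening: 0.0034
grip_force: 0.0
```

```bash
python3 - <<'E'
from h import *
np.set_printoptions(precision=4,suppress=True)
s=robot.observe(); print(s['opening'],s['grip_force'],s['tool_pos'],s['qpos'])
im,d=read_camera('wrist'); cv2.imwrite('pics/w2.png',im)
im,d=read_camera('scene'); cv2.imwrite('pics/s2.png',cv2.resize(im[90:290,230:480],None,fx=3,fy=3))
E
```

```text
0.0033842134775851395 0.0 [0.5047 0.1014 0.1123] [ 0.0493  0.4057  1.6721  0.0001  1.0637 -1.1816]
```

View pics/w2.png

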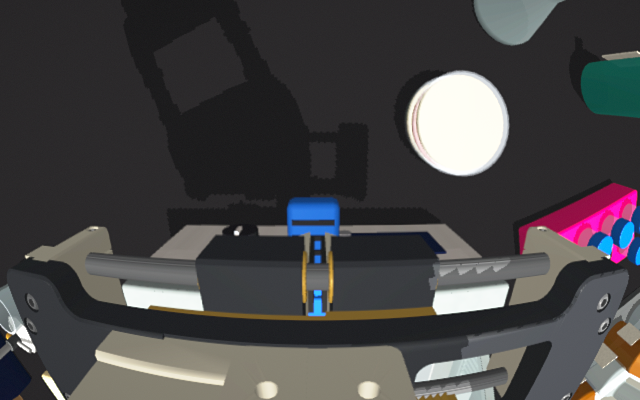

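View pics/s2.png

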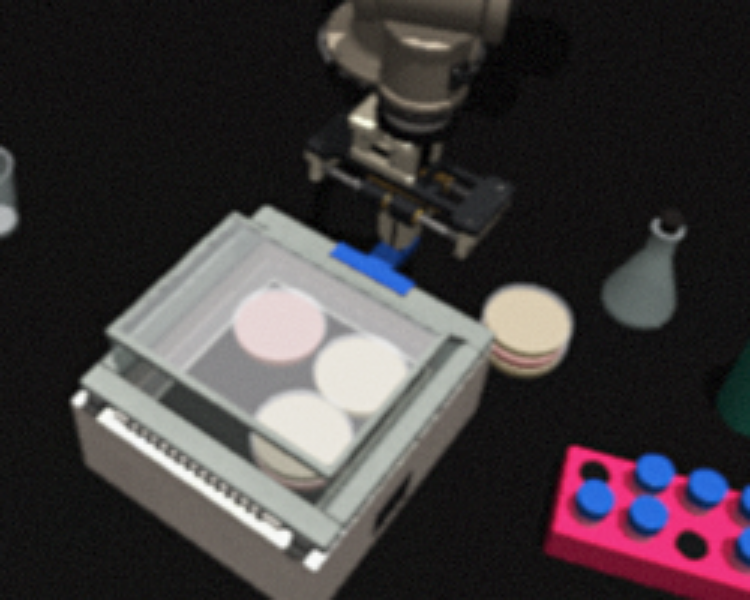

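```bash
python3 - <<'E'
from h import *
np.set_printoptions(precision=3,suppress=True)
s=robot.observe(); im,d=read_camera('wrist')
p=camera_params('wrist'); T=np.array(p['hand_eye']); R=Ro.from_euler('xyz',s['tool_rot']).as_matrix()
def tp(r,c):
    dx,dy=c-p['cx'],r-p['cy']; q=np.hypot(dx,dy)+1e-9; th=q/p['fx']
    ray=np.array([dx/q*np.tan(th),dy/q*np.tan(th),1])*d[r,c]
    t=T[:3,:3]@ray+T[:3,3]; return t, R@t+s['tool_pos']
for r,c in [(205,314),(220,300),(225,314),(240,317),(270,317),(300,317),(312,317),(240,306),(270,306),(300,306),(270,328),(235,285),(235,345),(120,460)]:
    print((r,c),im[r,c],d[r,c],*tp(r,c))
cv2.imwrite('pics/w3.png',cv2.resize(im[180:330,230:410],None,fx=4,fy=4,interpolation=cv2.INTER_CUBIC))
E
```

```text
(205, 314) [200 100  28] 0.17090593 [ 0.025 -0.002 -0.026] [0.481 0.108 0.138]
(220, 300) [120  69  42] 0.17274746 [ 0.016 -0.01  -0.026] [0.486 0.098 0.139]
(225, 314) [134  79  49] 0.17162445 [ 0.014 -0.002 -0.028] [0.491 0.104 0.141]
(240, 317) [62 45 38] 0.16922173 [ 0.006 -0.    -0.033] [0.499 0.104 0.145]
(270, 317) [85 85 86] 0.0840157 [ 0.03   0.    -0.114] [0.476 0.112 0.227]
(300, 317) [203 114  54] 0.18161958 [-0.034 -0.    -0.031] [0.537 0.09  0.143]
(312, 317) [255 170  62] 0.18516077 [-0.044 -0.    -0.03 ] [0.546 0.087 0.142]
(240, 306) [35 32 30] 0.088403314 [ 0.037 -0.003 -0.108] [0.469 0.111 0.221]
(270, 306) [61 62 64] 0.07563621 [ 0.034 -0.003 -0.122] [0.471 0.11  0.234]
(300, 306) [64 61 60] 0.07741909 [ 0.026 -0.003 -0.123] [0.479 0.107 0.235]
(270, 328) [60 71 78] 0.07923901 [ 0.033  0.003 -0.119] [0.475 0.115 0.231]
(235, 285) [ 97 102 106] 0.28857216 [-0.034 -0.03   0.08 ] [0.527 0.062 0.032]
(235, 345) [106 104 106] 0.2770853 [-0.03   0.025  0.069] [0.541 0.115 0.043]
(120, 460) [245 254 254] 0.24555972 [0.077 0.125 0.065] [0.474 0.245 0.047]
```

View pics/w3.png

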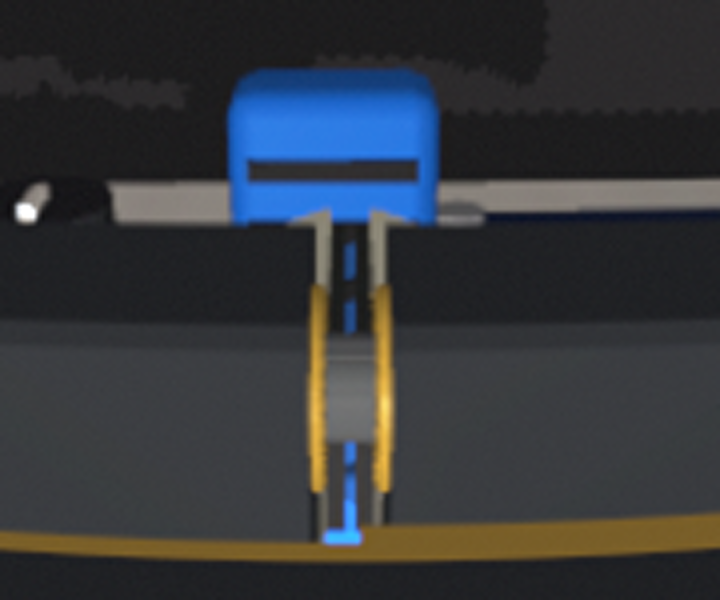

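```bash
python3 - <<'E'
from h import *
np.set_printoptions(precision=3,suppress=True)
s=robot.observe(); im,d=read_camera('wrist')
p=camera_params('wrist'); T=np.array(p['hand_eye'])
def tp(r,c):
    dx,dy=c-p['cx'],r-p['cy']; q=np.hypot(dx,dy)+1e-9; th=q/p['fx']
    return T[:3,:3]@(np.array([dx/q*np.tan(th),dy/q*np.tan(th),1])*d[r,c])+T[:3,3]
for c in (310,323):
  for r in range(230,256,3): print((r,c),im[r,c],tp(r,c))
for r in range(236,262,4): print((r,317),im[r,317],tp(r,317))
E
```

```text
(230, 310) [228 123  44] [ 0.01  -0.004 -0.027]
(233, 310) [125 132 136] [ 0.011 -0.004 -0.034]
(236, 310) [115 130 134] [ 0.011 -0.004 -0.037]
(239, 310) [112 126 129] [ 0.011 -0.004 -0.043]
(242, 310) [111 125 129] [ 0.011 -0.004 -0.046]
(245, 310) [112 126 129] [ 0.011 -0.003 -0.051]
(248, 310) [112 125 129] [ 0.011 -0.003 -0.055]
(251, 310) [ 67  99 116] [ 0.034 -0.002 -0.111]
(254, 310) [ 40  96 122] [ 0.035 -0.002 -0.113]
(230, 323) [227 121  43] [ 0.01   0.003 -0.026]
(233, 323) [126 133 136] [ 0.011  0.003 -0.034]
(236, 323) [117 133 138] [ 0.011  0.003 -0.038]
(239, 323) [118 134 138] [ 0.011  0.003 -0.043]
(242, 323) [118 134 138] [ 0.011  0.003 -0.047]
(245, 323) [105 119 122] [ 0.011  0.003 -0.052]
(248, 323) [104 118 121] [ 0.01   0.003 -0.053]
(251, 323) [ 88 106 113] [ 0.011  0.003 -0.058]
(254, 323) [38 78 97] [ 0.01   0.003 -0.06 ]
(236, 317) [45 35 33] [ 0.009 -0.    -0.034]
(240, 317) [39 36 35] [ 0.01  -0.    -0.041]
(244, 317) [82 53 34] [ 0.009 -0.    -0.045]
(248, 317) [81 53 32] [ 0.01  -0.    -0.051]
(252, 317) [33 33 32] [ 0.01  -0.    -0.057]
(256, 317) [80 51 33] [ 0.01 -0.   -0.06]
(260, 317) [81 52 33] [ 0.01  -0.    -0.065]
```

Call:
{"op": "step_arm", "data": {"steps": [{"x":0,"y":0,"z":0,"rx":0,"ry":0,"rz":0,"claw":1},{"x":0,"y":0,"z":0,"rx":0,"ry":0,"rz":0,"claw":1},{"x":0,"y":0,"z":0,"rx":0,"ry":0,"rz":0,"claw":1},{"x":0,"y":0,"z":0,"rx":0,"ry":0,"rz":0,"claw":1},{"x":0,"y":0,"z":0,"rx":0,"ry":0,"rz":0,"claw":1},{"x":0,"y":0,"z":0,"rx":0,"ry":0,"rz":0,"claw":1}]}}

```text
time: 5.85
tool_pos: [0.5047, 0.1014, 0.1123]
tool_rot: [3.142, -0.0, 2.802]
contact_force: [0.3, 0.6, -0.3]
opening: 0.0356
grip_force: 0.0
```

```bash
python3 - <<'E'
from h import *
np.set_printoptions(precision=3,suppress=True)
s=robot.observe(); print(s['time'],s['opening'],s['tool_pos'],s['contact_force']); im,d=read_camera('wrist')
p=camera_params('wrist'); T=np.array(p['hand_eye'])
r,c=np.mgrid[0:400,0:640]; dx,dy=c-p['cx'],r-p['cy']; q=np.hypot(dx,dy)+1e-9; t=np.tan(np.minimum(q/p['fx'],1.4))
C=np.stack([dx/q*t,dy/q*t,np.ones_like(q)],-1)*d[...,None]
X=C@T[:3,:3].T+T[:3,3]
# finger points: near x in +-.02, |y|<.08, z between -.09 and .02
m=(d>0)&(abs(X[...,0])<.016)&(abs(X[...,1])<.08)&(X[...,2]>-.09)&(X[...,2]<.01)
hsv=cv2.cvtColor(im,cv2.COLOR_BGR2HSV); blue=(hsv[...,1]>130)&(hsv[...,2]>90)
for nm,k in [('L',m&~blue&(X[...,1]<-.02)),('R',m&~blue&(X[...,1]>.02)),('pull',m&blue&(abs(X[...,1])<.02))]:
    P=X[k]; print(nm,len(P),P.min(0) if len(P) else '',P.max(0) if len(P) else '')
cv2.imwrite('pics/w4.png',im[150:350,150:480].repeat(2,0).repeat(2,1))
E
```

```text
5.85 0.035578945749233565 [0.505 0.101 0.112] [ 0.331  0.591 -0.285]
L 704 [-0.01  -0.033 -0.09 ] [ 0.012 -0.02  -0.032]
R 739 [-0.01  0.02 -0.09] [ 0.012  0.034 -0.033]
pull 1651 [-0.012 -0.018 -0.079] [ 0.016  0.018 -0.022]
```

View pics/w4.png

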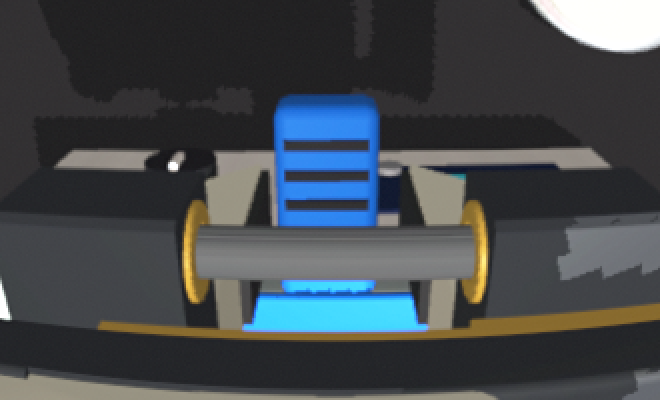

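Call:
{"op": "step_arm", "data": {"steps": [{"x":0,"y":0,"z":0,"rx":0,"ry":0,"rz":0,"claw":1},{"x":0,"y":0,"z":0,"rx":0,"ry":0,"rz":0,"claw":1},{"x":0,"y":0,"z":0,"rx":0,"ry":0,"rz":0,"claw":1},{"x":0,"y":0,"z":0,"rx":0,"ry":0,"rz":0,"claw":1},{"x":0,"y":0,"z":0.01,"rx":0,"ry":0,"rz":0,"claw":1},{"x":0,"y":0,"z":0.02,"rx":0,"ry":0,"rz":0,"claw":1},{"x":0,"y":0,"z":0.03,"rx":0,"ry":0,"rz":0,"claw":1},{"x":0,"y":0,"z":0.04,"rx":0,"ry":0,"rz":0,"claw":1},{"x":0,"y":0,"z":0.043,"rx":0,"ry":0,"rz":0,"claw":1},{"x":0,"y":0,"z":0.043,"rx":0,"ry":0,"rz":0,"claw":1}]}}

```text
time: 6.73
tool_pos: [0.504, 0.1014, 0.079]
tool_rot: [-3.141, -0.002, 2.802]
contact_force: [0.5, 0.3, -0.1]
opening: 0.0916
grip_force: 0.0
```

Call:
{"op": "step_arm", "data": {"steps": [{"x":0,"y":0,"z":0,"rx":0,"ry":0,"rz":0,"claw":-1},{"x":0,"y":0,"z":0,"rx":0,"ry":0,"rz":0,"claw":-1},{"x":0,"y":0,"z":0,"rx":0,"ry":0,"rz":0,"claw":-1},{"x":0,"y":0,"z":0,"rx":0,"ry":0,"rz":0,"claw":-1},{"x":0,"y":0,"z":0,"rx":0,"ry":0,"rz":0,"claw":-1},{"x":0,"y":0,"z":0,"rx":0,"ry":0,"rz":0,"claw":-1},{"x":0,"y":0,"z":0,"rx":0,"ry":0,"rz":0,"claw":-1},{"x":0,"y":0,"z":0,"rx":0,"ry":0,"rz":0,"claw":-1},{"x":0,"y":0,"z":0,"rx":0,"ry":0,"rz":0,"claw":-1},{"x":0,"y":0,"z":0,"rx":0,"ry":0,"rz":0,"claw":-1},{"x":0,"y":0,"z":0,"rx":0,"ry":0,"rz":0,"claw":-1},{"x":0,"y":0,"z":0,"rx":0,"ry":0,"rz":0,"claw":-1}], "squeeze": 25}}

```text
time: 7.73
tool_pos: [0.5037, 0.0991, 0.0799]
tool_rot: [-3.137, -0.001, 2.802]
contact_force: [-3.3, -11.2, 2.7]
opening: 0.0299
grip_force: 25.0
```

Call:
{"op": "step_arm", "data": {"steps": [{"x":0,"y":-0.003,"z":-0.008,"rx":0,"ry":0,"rz":0,"claw":-1},{"x":-0.001,"y":-0.003,"z":-0.021,"rx":0,"ry":0,"rz":0,"claw":-1},{"x":-0.002,"y":-0.003,"z":-0.038,"rx":0,"ry":0,"rz":0,"claw":-1},{"x":-0.004,"y":-0.003,"z":-0.055,"rx":0,"ry":0,"rz":0,"claw":-1},{"x":-0.007,"y":-0.003,"z":-0.072,"rx":0,"ry":0,"rz":0,"claw":-1},{"x":-0.011,"y":-0.003,"z":-0.088,"rx":0,"ry":0,"rz":0,"claw":-1},{"x":-0.015,"y":-0.003,"z":-0.105,"rx":0,"ry":0,"rz":0,"claw":-1},{"x":-0.02,"y":-0.003,"z":-0.121,"rx":0,"ry":0,"rz":0,"claw":-1},{"x":-0.025,"y":-0.003,"z":-0.137,"rx":0,"ry":0,"rz":0,"claw":-1},{"x":-0.031,"y":-0.003,"z":-0.153,"rx":0,"ry":0,"rz":0,"claw":-1},{"x":-0.034,"y":-0.003,"z":-0.161,"rx":0,"ry":0,"rz":0,"claw":-1},{"x":-0.036,"y":-0.003,"z":-0.165,"rx":0,"ry":0,"rz":0,"claw":-1}]}}

```text
time: 8.73
tool_pos: [0.5297, 0.0902, 0.2049]
tool_rot: [3.141, 0.001, 2.802]
contact_force: [0.0, -1.0, -2.5]
opening: 0.03
grip_force: 25.0
```

```bash
python3 - <<'E'
from h import *
np.set_printoptions(precision=3,suppress=True)
s=robot.observe(); print(s['time'],s['opening'],s['grip_force'],s['tool_pos'],s['contact_force'])
for cam in ['top','scene']:
    im,d=read_camera(cam)
    for a in nets.landmark_of(cam,'hood_grip')[:2]: print(cam,a['conf'],a['pixel'],pt(cam,d,*a['pixel']))
    if cam=='scene': cv2.imwrite('pics/s3.png',cv2.resize(im[60:290,200:480],None,fx=2.5,fy=2.5))
E
```

```text
8.7333 0.029989868806214442 25.000105798244476 [0.53  0.09  0.205] [ 0.006 -1.02  -2.482]
scene 0.88 [149.1, 360.8] [0.536 0.094 0.261]
```

View pics/s3.png

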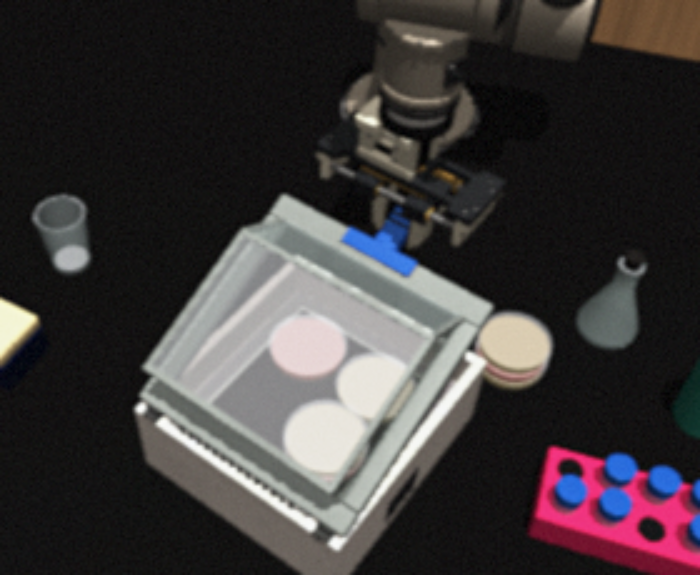

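Call:
{"op": "step_arm", "data": {"steps": [{"x":-0.005,"y":0,"z":-0.012,"rx":0,"ry":0,"rz":0,"claw":-1},{"x":-0.011,"y":0,"z":-0.023,"rx":0,"ry":0,"rz":0,"claw":-1},{"x":-0.019,"y":0,"z":-0.038,"rx":0,"ry":0,"rz":0,"claw":-1},{"x":-0.028,"y":0,"z":-0.0525,"rx":0,"ry":0,"rz":0,"claw":-1},{"x":-0.037,"y":0,"z":-0.067,"rx":0,"ry":0,"rz":0,"claw":-1},{"x":-0.047,"y":0,"z":-0.081,"rx":0,"ry":0,"rz":0,"claw":-1},{"x":-0.054,"y":0,"z":-0.091,"rx":0,"ry":0,"rz":0,"claw":-1},{"x":-0.06,"y":0,"z":-0.097,"rx":0,"ry":0,"rz":0,"claw":-1},{"x":-0.065,"y":0,"z":-0.104,"rx":0,"ry":0,"rz":0,"claw":-1},{"x":-0.065,"y":0,"z":-0.104,"rx":0,"ry":0,"rz":0,"claw":-1},{"x":-0.065,"y":0,"z":-0.104,"rx":0,"ry":0,"rz":0,"claw":-1},{"x":-0.065,"y":0,"z":-0.104,"rx":0,"ry":0,"rz":0,"claw":-1}]}}

```text
time: 9.93
tool_pos: [0.5752, 0.0743, 0.2816]
tool_rot: [3.141, -0.0, 2.802]
contact_force: [0.3, 0.8, 0.3]
opening: 0.0299
grip_force: 25.0
```

```bash
cat > m.py <<'E'
from h import *
np.set_printoptions(precision=3,suppress=True)
s=robot.observe(); print(s['time'],s['opening'],s['grip_force'],s['tool_pos'],s['contact_force'])
hg=np.array([.803,-.012,.125])
for cam in ['top','scene']:
    im,d=read_camera(cam)
    for a in nets.landmark_of(cam,'hood_grip')[:1]: print(cam,a['conf'],a['pixel'],pt(cam,d,*a['pixel']))
    hsv=cv2.cvtColor(im,cv2.COLOR_BGR2HSV)
    b=(hsv[...,0]>95)&(hsv[...,0]<125)&(hsv[...,1]>130)&(hsv[...,2]>100)
    P=cloud(cam,d,b); u=np.array([np.cos(-.34),np.sin(-.34)]); v=np.array([-u[1],u[0]])
    a=(hg[:2]-P[:,:2])@u; w=(P[:,:2]-hg[:2])@v; z=P[:,2]
    k=(a>.15)&(a<.34)&(abs(w)<.05)&(z>.2)
    if k.sum()>20:
        f=np.polyfit(a[k],z[k],1); print(cam,k.sum(),'slope angle',np.arctan(f[0]),'line angle',np.median(np.arctan2(z[k]-hg[2],a[k])))
E
python3 m.py
```

```text
9.9333 0.029903715974466234 25.000235438346863 [0.575 0.074 0.282] [0.329 0.763 0.259]
scene 0.9 [139.2, 350.6] [0.583 0.072 0.334]
scene 358 slope angle 0.5715953258545391 line angle 0.7430242306982678
```

Call:
{"op": "step_arm", "data": {"steps": [{"x":-0.006,"y":0,"z":-0.006,"rx":0,"ry":0,"rz":0,"claw":-1},{"x":-0.006,"y":0,"z":-0.006,"rx":0,"ry":0,"rz":0,"claw":-1},{"x":-0.006,"y":0,"z":-0.006,"rx":0,"ry":0,"rz":0,"claw":-1},{"x":0,"y":0,"z":0,"rx":0,"ry":0,"rz":0,"claw":-1},{"x":0.008,"y":0,"z":0.01,"rx":0,"ry":0,"rz":0,"claw":-1},{"x":0.018,"y":0,"z":0.023,"rx":0,"ry":0,"rz":0,"claw":-1},{"x":0.028,"y":0,"z":0.037,"rx":0,"ry":0,"rz":0,"claw":-1},{"x":0.035,"y":0,"z":0.048,"rx":0,"ry":0,"rz":0,"claw":-1},{"x":0.04,"y":0,"z":0.055,"rx":0,"ry":0,"rz":0,"claw":-1},{"x":0.04,"y":0,"z":0.055,"rx":0,"ry":0,"rz":0,"claw":-1},{"x":0.04,"y":0,"z":0.055,"rx":0,"ry":0,"rz":0,"claw":-1},{"x":0.04,"y":0,"z":0.055,"rx":0,"ry":0,"rz":0,"claw":-1}]}}

```text
time: 11.13
tool_pos: [0.5474, 0.084, 0.2408]
tool_rot: [3.141, 0.0, 2.802]
contact_force: [2.2, 2.4, -2.0]
opening: 0.0299
grip_force: 25.0
```

```bash
python3 m.py; python3 m.py; python3 - <<'E'
from h import *
im,d=read_camera('scene'); cv2.imwrite('pics/s5.png',cv2.resize(im[60:290,200:480],None,fx=2.5,fy=2.5))
E
```

```text
11.1333 0.029924795505287545 25.003952980041504 [0.547 0.084 0.241] [ 2.188  2.399 -1.956]
scene 0.78 [142.4, 356.4] [0.551 0.08  0.297]
scene 328 slope angle 0.4040747329864822 line angle 0.5849491098411628
11.3333 0.029881687228801995 25.0043848156929 [0.547 0.084 0.241] [ 2.872  2.102 -0.691]
scene 0.9 [144.0, 357.3] [0.555 0.084 0.295]
scene 336 slope angle 0.40751582224397287 line angle 0.5854165534809208
```

View pics/s5.png

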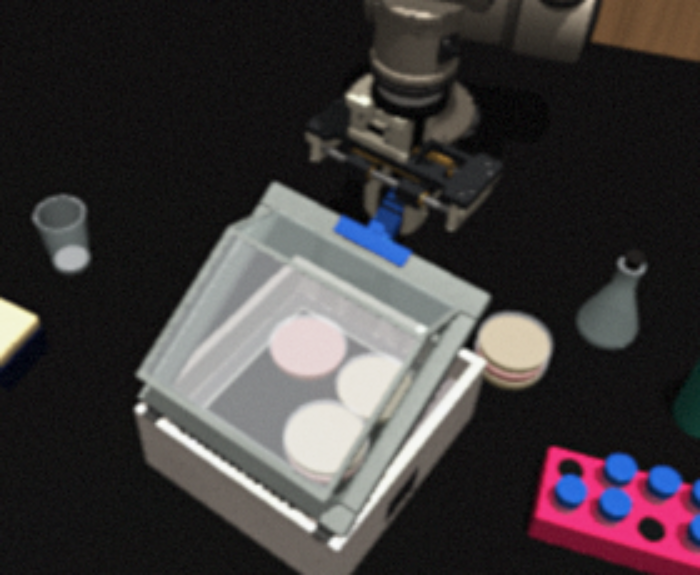

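The picture shows the hood held partway open, with the blue pull between the fingers (at about 385, 215) and the dishes, flask, rack and beaker where they were. The measured opening is about 0.53 rad, so I'm handing in.

```bash
python3 -c "
from cell import robot
s=robot.observe(); print(s['time'],s['opening'],s['grip_force'],s['qvel'])
print(robot.hand_in())"
```

```text
11.5833 0.02990464913025698 25.00380367040634 [ 0.00053153  0.00142974 -0.00048786 -0.00029041 -0.00033401  0.00050101]
the job is handed in; nothing more can be done
None
```

I raised the hood past its balance point to about 0.7 rad and eased it back to about 0.53 rad, where the fingers still hold it at 25 N. The dishes, flask, rack and beaker look undisturbed in the last picture (tip box only partly in it, burner and pump not checked), and the job is handed in with no verdict returned.

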